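# Dispense one coffee creamer and slide it aside

## Robot

A 6-joint arm with a two-finger parallel gripper is mounted at the origin on a cart in front of the work surface, level with it; the furniture and walls round the work are solid. World frame = base frame: x ahead of the robot, y to its left, z up, the work surface at z = 0. Lengths are in m, angles in rad, forces in N, time in s.
With the tool pointing down it reaches from about 0.275 to 0.975 m from the base axis. Payload 8.4 kg.
Tool frame: the origin (TCP) lies midway between the tips of the shut fingers; the grasp point (between the pads) lies 19 mm behind it; z points along the fingers, x is the direction in which the jaws open and shut, and the axes are right-handed (so a half turn about z gives the same grasp; the last joint's range is limited). The gripper opens to 92 mm and grips with 3 to 60 N. Pads are 20 mm wide; open, the fingers measure 128 mm over their backs; the gripper's body (75 mm by 189 mm) begins 69 mm behind the grasp point.
Start: joints at [-1.337, 0.353, 1.633, -0, 1.155, -0.002], TCP at [0.146, -0.608, 0.215] pointing down, gripper open.
Joint ranges: [-2.63, 2.63], [-0.92, 2.1], [0.06, 2.66], [-1.3, 4.44], [0, 2.69], [-3.02, 3.02]. Speed limits (rad/s): [2.22, 2.22, 2.79, 3.14, 3.14, 3.14].

## Interface

Orientations are given as a unit quaternion [w, x, y, z].
In Python, from bench import r, optics, workorder gives the robot as it stands.
- The arm moves only by the tool send_rows, never from a script. Its argument "steps" is one flat list of numbers, 6 for each row, row after row: the shift along the tool's x, y, z in mm, then the turn, a rotation vector about the tool's x, y, z in degrees. A call has 1 to 8 rows; each row shifts and turns the commanded pose from where the row before left it, along the tool's axes as they then stand; what a row does not reach is not made up. A row lasts 1/12 s, in which the tool goes at most 41.7 mm and 7.16 degrees, less where a joint would pass 70% of its speed; a pose out of reach is approached as far as the arm can. A call is refused whole if a number of a shift passes 41.7 or a number of a turn 7.16, either way. A call with a gripper value outside its range is refused whole. "grip" is the opening, from -1 (shut) to 1 (fully open), so that 0 is half open, set as the call begins (left out, the last holds). The fingers move at their own pace and stop on an object; the grip force is fixed at half the most. Time passes only in rows, so rows that do not move let the fingers close. It gives the time, the measured TCP pose, the force and the opening at its end, in the units of the state.
- r.observe(): the state, without advancing time (a new reading comes with each control period).
- optics.camera(name): name is "scene" or "top"; returns a dict with "pixels" (420x560x3 uint8, blue, green, red), "fx", "fy", "cx", "cy" (pixels), "extrinsics" (4x4, takes a point from world to camera coordinates). Camera axes: x right, y up, looking along -z (the intrinsics and any distortion apply to the point x, -y, -z); pixel columns grow to the right and rows downward; lengths in m; the calibration is good to about 2 mm. A picture is of the moment at which its call begins. There is no depth.
- workorder.job_done(): hands the job in, once; it reports no verdict.
The state is a dict: "time": time; "joints": joint angles; "joint_vel": joint speeds; "effort": joint torques, N m; "position": TCP position; "eef_rot": TCP orientation; "wrist_force": force on the tool from outside, world axes, zero at the start; "moment": the same for the moment, N m; "grip_width": finger opening in m.
Only numpy, scipy, OpenCV 4.12 (cv2) and the standard library are available. Lean on these libraries where they do the work, as an engineer would, in place of code of your own. Each camera call takes 0.05 s, during which the arm holds its last target.

## Task

The coffee wants one creamer: press the dispenser's plunger once, all the way down, so that a single creamer comes out on the ledge, and let the plunger spring back up. Then nudge that creamer sideways along the ledge until it lies wholly on the rubber pad on the coffee cup's side, upright. Only press and push; do not pick up or lift the creamer, leave the other creamers in the dispenser, and do not disturb the coffee cup, sugar bowl or teaspoon.

Things in the scene. Friction and masses are not known exactly. Their poses are not given: they have to be found in the camera images.
- dispenser: fixed steel creamer dispenser, footprint 188 (x) by 200 (y) mm. Origin: centre of its underside, on the worktop. Own -x is its front (to the robot, turned by its yaw), +y its left, +z up. At its front a flat ledge, surface 8 mm above the worktop, x = -90 to -25 mm, y = -96 to +96 mm, with a 6 mm lip; behind it the magazine, then the plunger's housing (x = 24 to 92, 70 wide, 54 mm high)
- plunger (a joint): plunger travel in m: 0 up at rest, 0.028 fully down. Vertical; a spring returns it (3 N at the top, 8 N at the bottom, some more when moved fast). It drives a pusher that shoves the lowest creamer straight out of the mouth, 54 mm for the full travel; on its return the next creamer drops down, and a second press would eject that too
- plunger_top (a point): centre of the top of the plunger's black round cap, 40 mm across; 100 mm above the worktop at rest, 72 mm fully pressed; moves with the plunger. In the dispenser's frame at x = +60 mm, y = 0
- mouth (a point): point on the ledge surface before the mouth of the magazine (a clear square shaft with three stacked creamers, x = -27 to +26 mm, 54 mm wide, top 76 mm above the worktop): the creamer's centre stands here after a full press (a fast press can throw it up to 16 mm further). Axes as the dispenser's
- left_pad (a point): centre of the dark rubber pad at the ledge's left (+y) end, flush with the ledge surface; 62 mm (x) by 68 mm (y), its inner edge 26 mm from the ledge's middle line. Axes as the dispenser's
- right_pad (a point): centre of the equal pad at the right (-y) end of the ledge
- creamer_1_centre (a point): centre, half-way up, of the lowest creamer in the magazine, the one that comes out: a straight-sided round white portion pot with a foil lid, 42 mm in diameter, 18 mm high, 14 to 28 g. It stands upright with its z up and slides on the ledge with moderate friction
- creamer_2_centre (a point): the same for the second creamer, on top of the first
- creamer_3_centre (a point): the same for the third, topmost creamer
- coffee_cup: white cup of coffee with a stirrer standing in it, 81 x 128 x 110 mm high, at the left or the right end of the ledge; its side says which pad to use. Origin on its underside
- sugar_bowl: white lidded sugar bowl, 67 mm in diameter, 74 mm high, at the other end of the ledge. Origin: centre of its underside
- teaspoon: steel teaspoon, 130 x 27 x 11 mm, lying behind the dispenser. Origin on its underside
Mind the look-alikes: they are no part of the job. Leave any green look-alike of the coffee_cup alone.

How it is judged:
On the way, in this order (a step that is already met when the one before it is completed fails the run):
1. the plunger is pressed right down and the lowest creamer stands out of the magazine on the ledge (value of joint plunger above 0.022 m and x of creamer_1_centre in the frame of dispenser below -0.045 m), for 0.05 s.
2. the plunger has sprung back up (value of joint plunger below 0.004 m), for 0.1 s.
At the end, for the whole second after the job is handed in: creamer_1 stands upright (within 0.15 rad) and flat on the ledge with its centre 42 to 83 mm from the ledge's middle line, on the coffee cup's side; the plunger is up (within 4 mm) and the other two creamers are still in the magazine (((y of coffee_cup in the frame of dispenser above 0.1 m and y of creamer_1_centre in the frame of dispenser above 0.042 m) or (y of coffee_cup in the frame of dispenser below -0.1 m and y of creamer_1_centre in the frame of dispenser below -0.042 m)) and y of creamer_1_centre in the frame of dispenser between -0.083 and 0.083 m and x of creamer_1_centre in the frame of dispenser between -0.076 and -0.036 m and height (world z) of creamer_1_centre between 0.014 and 0.021 m and angle between creamer_1_centre's own z axis and vertical below 0.15 rad and value of joint plunger below 0.004 m and horizontal distance between each of creamer_2_centre, creamer_3_centre and dispenser below 0.012 m); the robot touches nothing.
It fails at once if the creamer is lifted off the ledge (more than 12 mm) (height (world z) of creamer_1_centre above 0.029 m).
It fails at once if a second creamer comes out of the magazine (horizontal distance between any of creamer_2_centre, creamer_3_centre and dispenser above 0.018 m).
It fails at once if the coffee cup is shifted by more than 20 mm or tipped (distance of coffee_cup from where it was at the start of the episode above 0.02 m or angle between coffee_cup's own z axis and vertical above 0.3 rad).
It fails at once if the sugar bowl is shifted by more than 20 mm or tipped (distance of sugar_bowl from where it was at the start of the episode above 0.02 m or angle between sugar_bowl's own z axis and vertical above 0.3 rad).
It fails at once if the teaspoon is shifted by more than 30 mm (distance of teaspoon from where it was at the start of the episode above 0.03 m).
It also fails if it takes over 42 s, if anything falls off the work surface, if the arm or the gripper's body presses on something with over 40 N, if the wrist force passes 120 N, or if a joint passes its speed limit or range.

## Working session

There is one attempt and no reset: what is moved stays moved. The work goes in short steps, Python scripts to look and compute and a tool call to move; the robot and the scene stay as the last step left them, time stands still between calls to the robot, and variables do not carry over. Pictures are saved under pics/ and viewed, and the job is handed in when it is done.

Besides the shell and the picture viewer there is one more tool, called after "Request:" as name(argument=value, ...) on one line, values as JSON. send_rows: Moves the arm, as the interface text tells. Its arguments: {"type":"object","properties":{"steps":{"type":"array","items":{"type":"number"}},"grip":{"type":"number"}},"required":["steps"]}

```bash
mkdir -p pics; cat > h.py <<'E'
import numpy as np,cv2
from bench import r,optics,workorder
def snap(n,f):
    c=optics.camera(n); p=np.ascontiguousarray(np.array(c["pixels"],dtype=np.uint8)); cv2.imwrite("pics/"+f,p)
    np.savez("pics/"+f+".npz",p=p,K=[c["fx"],c["fy"],c["cx"],c["cy"]],E=c["extrinsics"]); return load(f), c
def load(f):
    d=np.load("pics/"+f+".npz"); return d["p"],d["K"],d["E"]
def ray(d,u,v,z):
    p,K,E=d; q=np.array([(u-K[2])/K[0],-(v-K[3])/K[1],-1.]); R=E[:3,:3];o=-R.T@E[:3,3];w=R.T@q
    return o+w*(z-o[2])/w[2]
def proj(d,X):
    p,K,E=d; c=E[:3,:3]@np.array(X)+E[:3,3]; return K[2]+K[0]*c[0]/-c[2],K[3]+K[1]*-c[1]/-c[2]
E
python3 - <<'E'
from h import *
for n in("scene","top"):
    d,c=snap(n,n+"0.png"); print({k:v for k,v in c.items() if k!="pixels"})
print(r.observe())
E
```

```text
{'fx': 461.32675558319687, 'fy': 461.32675558319687, 'cx': 273.5408357949014, 'cy': 209.10756269189233, 'extrinsics': array([[-0.51515689, -0.8570618 , -0.00764451,  0.28564305],
       [ 0.5578258 , -0.34203904,  0.75620081, -0.32819234],
       [-0.65072556,  0.38529775,  0.65429496, -1.01643483],
       [ 0.        ,  0.        ,  0.        ,  1.        ]])}
{'fx': 443.76805772708235, 'fy': 443.76805772708235, 'cx': 279.878560965208, 'cy': 207.20185009320326, 'extrinsics': array([[ 0.00661149, -0.9999365 , -0.00912597,  0.03867713],
       [ 0.9990582 ,  0.00621376,  0.04294297, -0.49181004],
       [-0.04288354, -0.00940129,  0.99903584, -1.25333939],
       [ 0.        ,  0.        ,  0.        ,  1.        ]])}
{'time': 0.1, 'joints': array([-1.33739110e+00,  3.53571870e-01,  1.63402484e+00,  2.07255309e-05,
        1.15523552e+00, -2.41069387e-03]), 'joint_vel': array([-7.63305216e-05, -7.46545611e-04, -4.44213970e-03,  5.73268927e-04,
        9.95488912e-04, -1.86479733e-03]), 'effort': array([ 4.63629531e-04, -5.94904125e+01, -3.34930050e+01,  6.98714610e-02,
        1.83748780e-02, -3.41251439e-05]), 'position': array([ 0.14592133, -0.60727536,  0.21395811]), 'eef_rot': array([-3.92262593e-04,  7.85375000e-01, -6.19019972e-01, -4.79957924e-04]), 'wrist_force': array([0.03953324, 0.21430883, 0.16329304]), 'moment': array([ 0.01404351,  0.05428659, -0.01133962]), 'grip_width': 0.0922412398646133}
```

View pics/scene0.png

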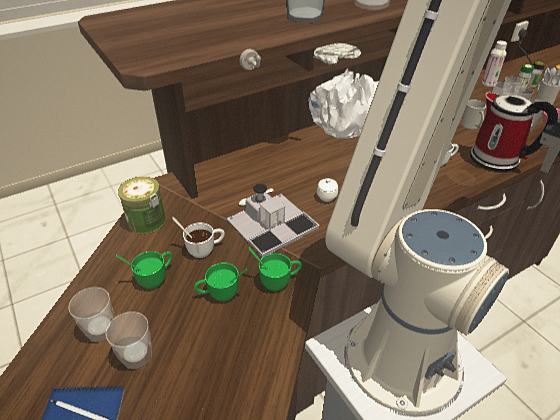

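View pics/top0.png

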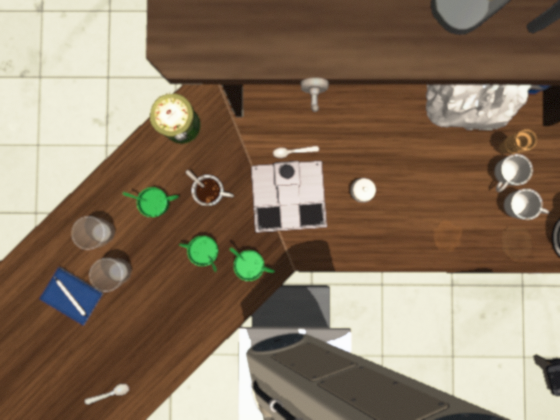

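The white cup of coffee is at top-view (207,190), on the left of the dispenser. The sugar bowl is at (364,190) and the green look-alike cups are at (153,202), (203,250) and (249,265). Next I'll enlarge this area.

```bash
python3 - <<'E'
from h import *
d=load("top0.png"); a=cv2.resize(d[0][135:285,170:390],None,fx=3.6,fy=3.6,interpolation=cv2.INTER_CUBIC);cv2.imwrite("pics/c1.png",a)
d=load("scene0.png"); a=cv2.resize(d[0][165:265,160:350],None,fx=4.2,fy=4.2,interpolation=cv2.INTER_CUBIC);cv2.imwrite("pics/c2.png",a)
E
```

```text
(no output)
```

View pics/c1.png

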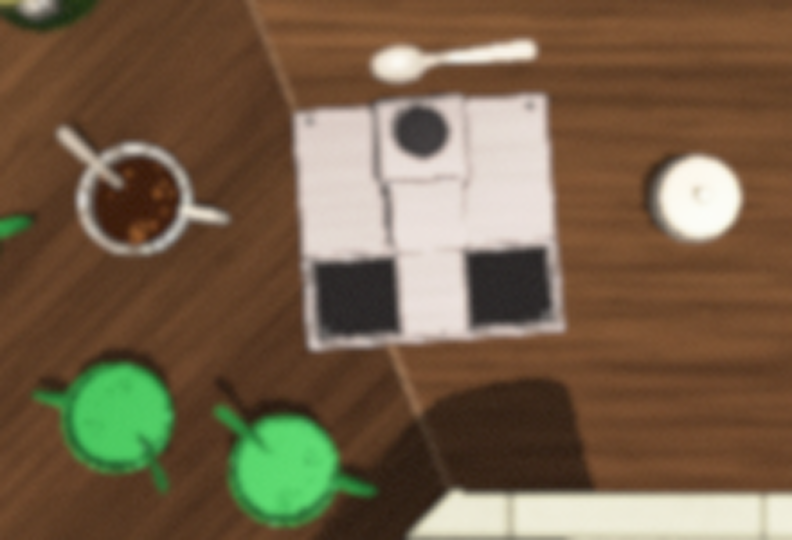

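View pics/c2.png

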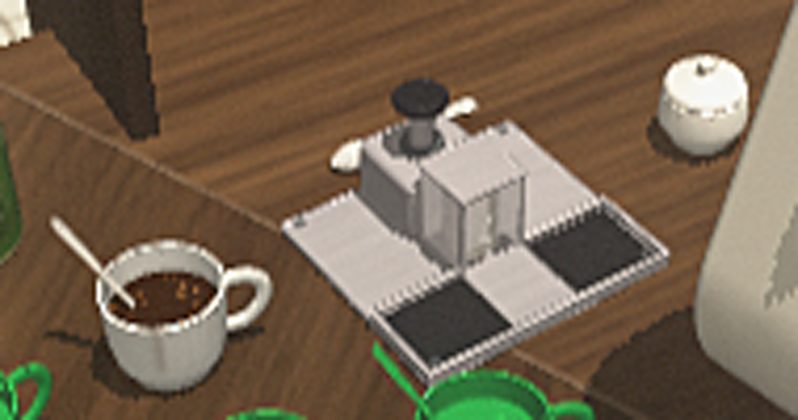

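The crops show the white coffee-filled cup (crop 135,198) beside the left pad and the sugar bowl (697,197) beside the right one. So the left pad is the target and the green cups stay untouched. Now I'll measure.

```bash
python3 - <<'E'
from h import *
def comps(d,box):
    p=d[0]; m=(p.max(2)<75).astype(np.uint8); x0,y0,x1,y1=box; mm=np.zeros_like(m);mm[y0:y1,x0:x1]=m[y0:y1,x0:x1]
    n,l,s,c=cv2.connectedComponentsWithStats(mm)
    for i in range(1,n):
        if s[i,4]>60: yield c[i],s[i],cv2.minAreaRect(np.argwhere(l==i)[:,::-1].astype(np.float32))
t=load("top0.png"); s=load("scene0.png")
for nm,d,b in(("top",t,(250,155,330,235)),("scene",s,(228,180,322,260))):
    print(nm)
    for c,st,r_ in comps(d,b): print(c.round(1),st,"z8",ray(d,*c,.008).round(4),"z100",ray(d,*c,.1).round(4),r_)
# ledge/base corners from crop
for u,v in((294,112),(547,95),(564,328),(312,349)):
    print(ray(t,170+(u+.5)/3.6-.5,135+(v+.5)/3.6-.5,.008).round(4))
print("cup",ray(t,170+135/3.6,135+198/3.6,.08),"bowl",ray(t,170+697/3.6,135+197/3.6,.05))
E
```

```text
top
[286.4 170.8] [281 165  12  12 112] z8 [0.5961 0.0239 0.008 ] z100 [0.5845 0.0243 0.1   ] ((286.25, 170.75), (11.31370735168457, 10.60660171508789), 45.0)
[310.6 214.2] [300 205  23  20 388] z8 [ 0.4722 -0.0459  0.008 ] z100 [ 0.4697 -0.0404  0.1   ] ((310.9764404296875, 214.19410705566406), (18.637250900268555, 21.244932174682617), 85.60128784179688)
[268.8 217.3] [258 208  22  20 392] z8 [0.4625 0.0734 0.008 ] z100 [0.4607 0.0702 0.1   ] ((268.7212829589844, 217.4344482421875), (18.92197036743164, 20.732683181762695), 84.80557250976562)
scene
[259.4 188.1] [253 184  14   9 101] z8 [ 0.682  -0.0245  0.008 ] z100 [0.5792 0.0311 0.1   ] ((259.5, 188.0), (8.0, 13.0), 90.0)
[299.8 224.2] [286 215  27  19 285] z8 [ 0.4744 -0.0406  0.008 ] z100 [0.3927 0.0166 0.1   ] ((299.5619201660156, 224.0435791015625), (15.238924026489258, 22.892250061035156), 61.69924545288086)
[266.1 241.1] [252 231  30  20 332] z8 [0.4656 0.0776 0.008 ] z100 [0.3848 0.1229 0.1   ] ((266.3000183105469, 241.1000213623047), (15.652474403381348, 25.491174697875977), 63.43495178222656)
[312.8 251.4] [299 239  23  21 309] z8 [ 0.365  -0.0106  0.008 ] z100 [0.2944 0.0437 0.1   ] ((310.0, 249.0), (20.0, 22.0), 90.0)
[0.6101 0.1246 0.008 ]
[ 0.6248 -0.0768  0.008 ]
[ 0.4396 -0.0907  0.008 ]
[0.4217 0.1086 0.008 ]
cup [0.53386403 0.23697331 0.08      ] bowl [ 0.53958914 -0.18931563  0.05      ]
```

Both views give a yaw of about +0.08 rad. The pads are 119 mm apart (120 expected), and the cap centre of about (0.584, 0.026) agrees with the pad geometry. I'll go above the plunger.

Request:
send_rows(steps=[0,0,0,0,0,4.45,0,0,0,0,0,4.45,-25,-20,0,0,0,0,-25,-20,0,0,0,0,-25,-20,0,0,0,0,-25,-20,0,0,0,0,-25,-20,0,0,0,0,-25,-20,0,0,0,0], grip=-1)

```text
time: 0.77
position: [0.254, -0.447, 0.2143]
eef_rot: [-0.0, 0.735, -0.678, -0.0]
wrist_force: [0.6, -0.8, 0.4]
grip_width: 0.0408
```

Request:
send_rows(steps=[-25,-20,0,0,0,0,-25,-20,0,0,0,0,-25,-20,0,0,0,0,-25,-20,0,0,0,0,-25,-20,0,0,0,0,-25,-20,0,0,0,0,-25,-20,0,0,0,0,-25,-20,0,0,0,0])

```text
time: 1.43
position: [0.3974, -0.2348, 0.2145]
eef_rot: [0.0, 0.735, -0.678, -0.0]
wrist_force: [0.2, 0.2, 0.3]
grip_width: 0.0004
```

Request:
send_rows(steps=[-25,-20,0,0,0,0,-25,-20,0,0,0,0,-25,-20,0,0,0,0,-25,-20,0,0,0,0,-25,-20,0,0,0,0,-25,-20,0,0,0,0,-25,-20,0,0,0,0,0,0,0,0,0,0])

```text
time: 2.1
position: [0.525, -0.0469, 0.2145]
eef_rot: [-0.001, 0.736, -0.677, 0.0]
wrist_force: [-0.2, -0.0, -0.1]
grip_width: 0.0003
```

Request:
send_rows(steps=[-23,-21.5,0,0,0,0,-23,-21.5,0,0,0,0,-22,-21.5,0,0,0,0,0,0,25,0,0,0,0,0,25,0,0,0,0,0,20,0,0,0,0,0,10,0,0,0,0,0,0,0,0,0])

```text
time: 2.77
position: [0.5793, 0.0219, 0.1322]
eef_rot: [0.002, 0.735, -0.678, -0.002]
wrist_force: [-0.4, 1.2, 0.0]
grip_width: 0.0002
```

```bash
python3 - <<'E'
from h import *
o=r.observe();print(o['time'],o['position'])
t,_=snap("top","top1.png");s,_=snap("scene","scene1.png")
a=cv2.resize(t[0][150:240,240:345],None,fx=5,fy=5,interpolation=cv2.INTER_CUBIC)
b=cv2.resize(s[0][165:265,205:330],None,fx=4.5,fy=4.5,interpolation=cv2.INTER_CUBIC)
cv2.imwrite("pics/d1.png",a);cv2.imwrite("pics/d2.png",b)
E
```

```text
2.7667 [0.57933685 0.02190353 0.13215588]
```

View pics/d1.png

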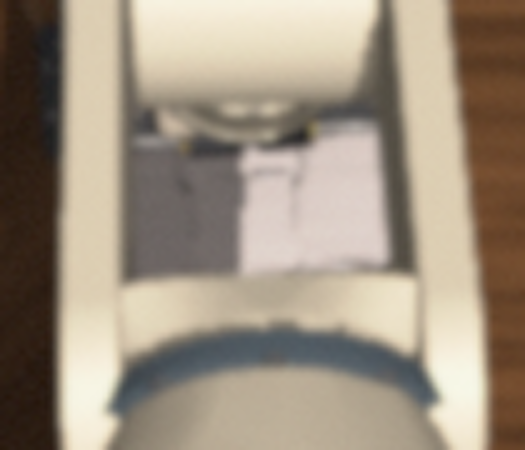

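View pics/d2.png

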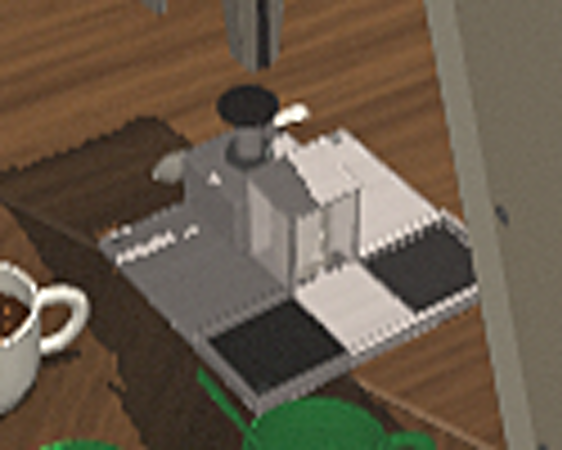

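```bash
python3 - <<'E'
from h import *
o=r.observe();print(o['time'],o['position'])
s=load("scene1.png");f=lambda u,v:np.array(proj(s,(u,v)) ) 
P=np.array(proj(s,o['position']));print("tcp proj crop",(P-[205,165])*4.5)
for X in((.584,.026,.1),(.58,.022,.1)): print((np.array(proj(s,X))-[205,165]+.5)*4.5)
print(ray(s,205+248/4.5-.5,165+102/4.5-.5,.1))
E
```

```text
2.8667 [0.58139477 0.02196803 0.13500471]
tcp proj crop [254.49154552  53.4159536 ]
[250.56343384  99.67866973]
[259.14778521 100.9549125 ]
[0.58277828 0.02857463 0.1       ]
```

Seen from the scene camera, the tip (crop 258,66) is about 4–5 mm to the right of the cap centre (248,102). I'll correct that and come down close to the cap.

Request:
send_rows(steps=[-4.3,-3,0,0,0,0,0,0,12,0,0,0,0,0,10,0,0,0,0,0,8,0,0,0,0,0,0,0,0,0,0,0,0,0,0,0])

```text
time: 3.37
position: [0.5832, 0.0268, 0.1037]
eef_rot: [0.001, 0.735, -0.678, -0.001]
wrist_force: [0.9, -0.1, -0.6]
grip_width: 0.0003
```

```bash
python3 - <<'E'
from h import *
s,_=snap("scene","scene2.png")
b=cv2.resize(s[0][165:265,205:330],None,fx=4.5,fy=4.5,interpolation=cv2.INTER_CUBIC)
cv2.imwrite("pics/d3.png",b)
o=r.observe();print(o['time'],o['position'])
E
```

```text
3.4167 [0.58372752 0.02680615 0.1042824 ]
```

View pics/d3.png

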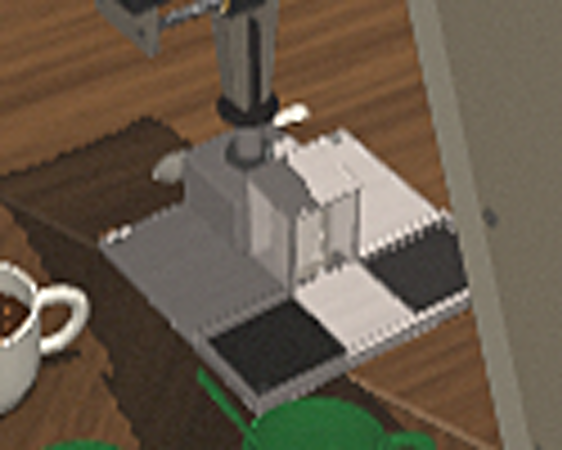

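The tip (248,115) sits centrally over the cap (248,105), so I'll press slowly.

Request:
send_rows(steps=[0,0,3,0,0,0,0,0,3,0,0,0,0,0,3,0,0,0,0,0,3,0,0,0,0,0,3,0,0,0,0,0,3,0,0,0,0,0,3,0,0,0,0,0,3,0,0,0])

```text
time: 4.08
position: [0.5845, 0.0268, 0.081]
eef_rot: [-0.0, 0.735, -0.678, 0.0]
wrist_force: [-1.3, -0.1, 6.8]
grip_width: 0.0002
```

Request:
send_rows(steps=[0,0,2.5,0,0,0,0,0,2.5,0,0,0,0,0,2,0,0,0,0,0,1.5,0,0,0,0,0,0,0,0,0,0,0,0,0,0,0])

```text
time: 4.58
position: [0.5845, 0.0269, 0.0727]
eef_rot: [-0.0, 0.735, -0.678, 0.0]
wrist_force: [-1.0, -0.7, 8.2]
grip_width: 0.0005
```

```bash
python3 - <<'E'
from h import *
s,_=snap("scene","scene3.png")
b=cv2.resize(s[0][165:265,205:330],None,fx=4.5,fy=4.5,interpolation=cv2.INTER_CUBIC)
cv2.imwrite("pics/d4.png",b)
o=r.observe();print(o['time'],o['position'],o['wrist_force'])
E
```

```text
4.6333 [0.58451244 0.02682924 0.07269346] [-1.37840985  0.04894185  8.26974983]
```

View pics/d4.png

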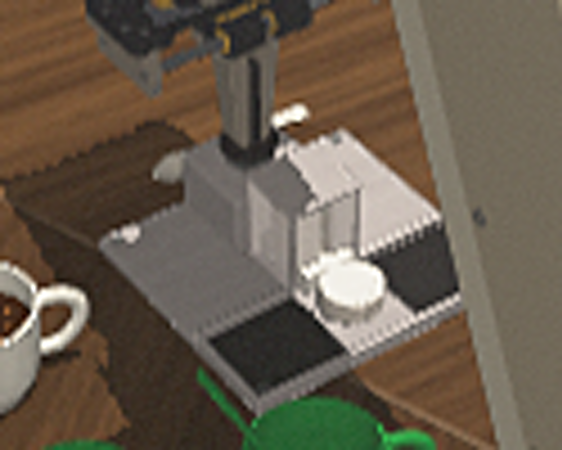

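The creamer is out at (350,290) and the force is 8 N, with about 27 mm of travel. I'll press 1 mm more to reach the stop, then release smoothly.

Request:
send_rows(steps=[0,0,1,0,0,0,0,0,0,0,0,0])

```text
time: 4.8
position: [0.5846, 0.0268, 0.0723]
eef_rot: [-0.0, 0.735, -0.678, 0.0]
wrist_force: [-3.3, -0.2, 14.2]
grip_width: 0.0005
```

Request:
send_rows(steps=[0,0,-4,0,0,0,0,0,-5,0,0,0,0,0,-5,0,0,0,0,0,-5,0,0,0,0,0,-6,0,0,0,0,0,-8,0,0,0,0,0,-15,0,0,0,0,0,-20,0,0,0])

```text
time: 5.47
position: [0.5822, 0.0268, 0.1384]
eef_rot: [0.001, 0.735, -0.678, -0.001]
wrist_force: [0.3, -0.1, -0.5]
grip_width: 0.0003
```

```bash
python3 - <<'E'
from h import *
s,_=snap("scene","scene4.png");t,_=snap("top","top4.png")
b=cv2.resize(s[0][165:265,205:330],None,fx=4.5,fy=4.5,interpolation=cv2.INTER_CUBIC)
cv2.imwrite("pics/d5.png",b)
cv2.imwrite("pics/d6.png",cv2.resize(t[0][150:240,240:345],None,fx=5,fy=5,interpolation=cv2.INTER_CUBIC))
o=r.observe();print(o['time'],o['position'],o['wrist_force'])
E
```

```text
5.5667 [0.58526191 0.02690496 0.14167992] [ 0.2452159  -0.51596724 -0.94407431]
```

View pics/d5.png

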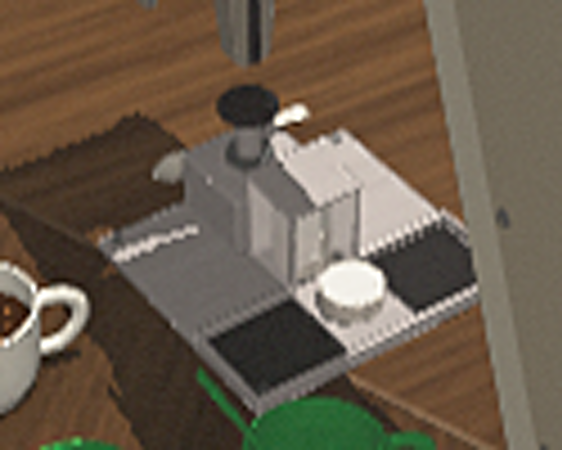

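View pics/d6.png

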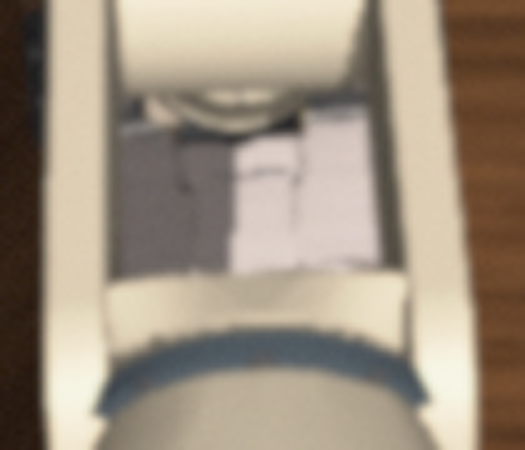

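The plunger is back up and the creamer's lid is at crop (352,284). I'll measure it.

```bash
cat >> h.py <<'E'
O=np.array([.4687,.0161]); ya=.08
XD=np.array([np.cos(ya),np.sin(ya)]);YD=np.array([-np.sin(ya),np.cos(ya)])
def disp(p): # dispenser coords; O is pads midpoint (x_d=-0.0575)
    d=np.array(p)[:2]-O; return np.array([d@XD-.0575,d@YD])
E
python3 - <<'E'
from h import *
s=load("scene4.png"); p=s[0]
m=(p.min(2)>215).astype(np.uint8); m[:, :270]=0;m[:220]=0;m[245:]=0;m[:,300:]=0
n,l,st,c=cv2.connectedComponentsWithStats(m)
for i in range(1,n):
    if st[i,4]>20:
        w=ray(s,*c[i],.026);print(c[i],st[i],w,disp(w))
w=ray(s,205+352/4.5-.5,165+284/4.5-.5,.026);print(w,disp(w))
# scene-camera pads
a=(np.array([.4744,-.0406])+np.array([.4656,.0776]))/2;print("scene pad mid",a,disp(a))
print("tcp",disp(r.observe()['position']))
E
```

```text
[282.7745098  227.61764706] [276 223  14  10 102] [0.47151151 0.01930503 0.026     ] [-0.05444135  0.00297009]
[0.47161119 0.01941636 0.026     ] [-0.0543331   0.00307311]
scene pad mid [0.47   0.0185] [-0.05601236  0.00228843]
tcp [0.05955258 0.00145539]
```

The creamer is at about dispenser (-55, +1) mm, as expected. I'll move to its right side above the ledge and then go down.

Request:
send_rows(steps=[10,20,0,0,0,0,10,20,0,0,0,0,10,20,0,0,0,0,10,20,0,0,0,0,10,20,0,0,0,0,6.5,14.6,0,0,0,0,0,0,0,0,0,0,0,0,0,0,0,0])

```text
time: 6.23
position: [0.4736, -0.0389, 0.1387]
eef_rot: [0.0, 0.735, -0.678, -0.0]
wrist_force: [0.3, -0.1, 0.2]
grip_width: 0.0005
```

Request:
send_rows(steps=[0,0,20,0,0,0,0,0,20,0,0,0,0,0,20,0,0,0,0,0,20,0,0,0,0,0,12,0,0,0,0,0,8,0,0,0,0,0,0,0,0,0,0,0,0,0,0,0])

```text
time: 6.9
position: [0.4746, -0.0384, 0.0389]
eef_rot: [0.0, 0.735, -0.678, -0.0]
wrist_force: [0.3, 0.1, 0.2]
grip_width: 0.0004
```

```bash
python3 - <<'E'
from h import *
s,_=snap("scene","scene5.png")
b=cv2.resize(s[0][165:265,205:330],None,fx=4.5,fy=4.5,interpolation=cv2.INTER_CUBIC)
cv2.imwrite("pics/d7.png",b)
o=r.observe();print(o['time'],o['position'],disp(o['position']),o['wrist_force'])
E
```

```text
6.95 [ 0.47495817 -0.03852393  0.03940655] [-0.0556271  -0.05494935] [-0.46369696 -0.26047803  0.4940274 ]
```

View pics/d7.png

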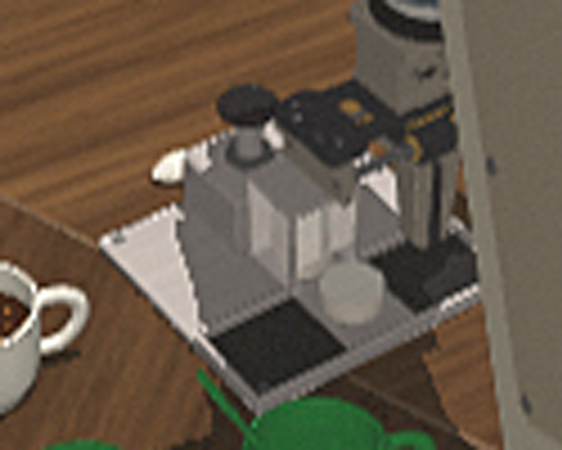

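The fingers are over the right pad, clear of the creamer (350,292). I'll go down to z≈0.017.

Request:
send_rows(steps=[0,0,8,0,0,0,0,0,7,0,0,0,0,0,5,0,0,0,0,0,3,0,0,0,0,0,0,0,0,0,0,0,0,0,0,0])

```text
time: 7.45
position: [0.4741, -0.0387, 0.0159]
eef_rot: [0.0, 0.735, -0.678, -0.0]
wrist_force: [0.0, 1.4, 0.0]
grip_width: 0.0002
```

```bash
python3 - <<'E'
from h import *
s,_=snap("scene","scene6.png")
b=cv2.resize(s[0][165:265,205:330],None,fx=4.5,fy=4.5,interpolation=cv2.INTER_CUBIC)
cv2.imwrite("pics/d8.png",b)
o=r.observe();print(o['time'],o['position'],disp(o['position']),o['wrist_force'])
E
```

```text
7.5 [ 0.47423844 -0.03871089  0.01608698] [-0.05635947 -0.05507819] [-0.83169446  0.06025926  0.55065032]
```

View pics/d8.png

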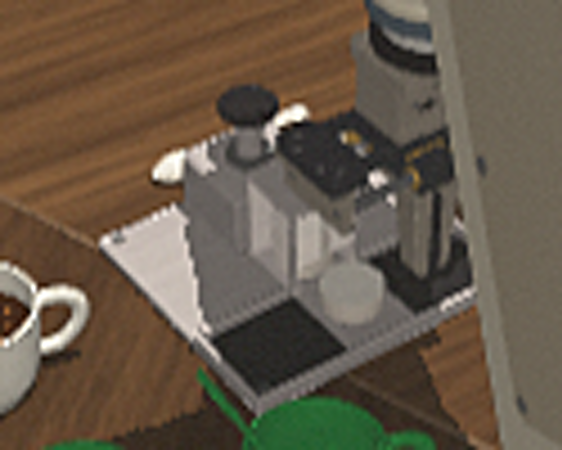

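Request:
send_rows(steps=[-5,0,0,0,0,0,-5,0,0,0,0,0,-4,0,0,0,0,0,-4,0,0,0,0,0,-4,0,0,0,0,0,-4,0,0,0,0,0,-4,0,0,0,0,0,-4,0,0,0,0,0])

```text
time: 8.17
position: [0.4716, -0.0044, 0.0161]
eef_rot: [-0.0, 0.735, -0.678, 0.0]
wrist_force: [0.3, -0.0, 0.7]
grip_width: 0.0003
```

Request:
send_rows(steps=[-4,0,0,0,0,0,-4,0,0,0,0,0,-4,0,0,0,0,0,-4,0,0,0,0,0,-4,0,0,0,0,0,-3,0,0,0,0,0,0,0,0,0,0,0])

```text
time: 8.75
position: [0.4696, 0.0187, 0.0161]
eef_rot: [-0.0, 0.735, -0.678, -0.0]
wrist_force: [-0.6, -1.1, 0.2]
grip_width: 0.0004
```

```bash
python3 - <<'E'
from h import *
s,_=snap("scene","scene7.png")
b=cv2.resize(s[0][165:265,205:330],None,fx=4.5,fy=4.5,interpolation=cv2.INTER_CUBIC)
cv2.imwrite("pics/d9.png",b)
o=r.observe();print(o['time'],o['position'],disp(o['position']),o['wrist_force'])
E
```

```text
8.8 [0.46960968 0.01844597 0.01606073] [-0.05640576  0.00226577] [-0.31932517 -0.01265727 -0.18013326]
```

View pics/d9.png

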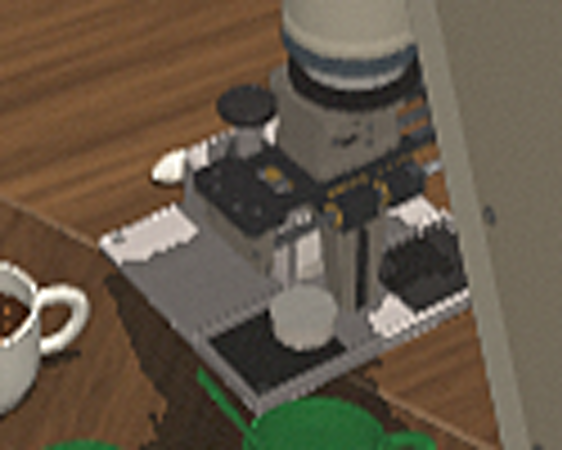

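```bash
python3 - <<'E'
from h import *
s=load("scene7.png")
w=ray(s,205+305/4.5-.5,165+312/4.5-.5,.026);print(w,disp(w))
E
```

```text
[0.46532515 0.0574446  0.026     ] [-0.05756002  0.04148207]
```

The creamer is at y≈+39 mm and upright. I'll push another 20 mm.

Request:
send_rows(steps=[-3,0,0,0,0,0,-4,0,0,0,0,0,-4,0,0,0,0,0,-4,0,0,0,0,0,-3,0,0,0,0,0,-2,0,0,0,0,0,0,0,0,0,0,0,0,0,0,0,0,0])

```text
time: 9.47
position: [0.468, 0.0382, 0.0161]
eef_rot: [0.0, 0.735, -0.678, -0.0]
wrist_force: [-0.7, -0.2, 0.1]
grip_width: 0.0005
```

Request:
send_rows(steps=[5,0,0,0,0,0,10,0,0,0,0,0,15,0,0,0,0,0,0,0,-10,0,0,0,0,0,-25,0,0,0,0,0,-35,0,0,0,0,0,-35,0,0,0,0,0,-35,0,0,0])

```text
time: 10.13
position: [0.4699, 0.0077, 0.158]
eef_rot: [0.0, 0.735, -0.678, -0.0]
wrist_force: [0.4, -0.1, 0.1]
grip_width: 0.0006
```

Request:
send_rows(steps=[25,0,0,0,0,0,30,0,0,0,0,0,30,0,0,0,0,0,30,0,0,0,0,0,30,0,0,0,0,0,30,0,0,0,0,0,30,0,0,0,0,0,0,0,0,0,0,0])

```text
time: 10.8
position: [0.4875, -0.2008, 0.1569]
eef_rot: [0.0, 0.734, -0.679, 0.001]
wrist_force: [-0.7, -0.1, 0.2]
grip_width: 0.0002
```

```bash
python3 - <<'E'
from h import *
s,_=snap("scene","scene8.png");t,_=snap("top","top8.png")
cv2.imwrite("pics/e1.png",cv2.resize(s[0][165:265,175:335],None,fx=4.5,fy=4.5,interpolation=cv2.INTER_CUBIC))
cv2.imwrite("pics/e2.png",cv2.resize(t[0][135:245,180:380],None,fx=4,fy=4,interpolation=cv2.INTER_CUBIC))
o=r.observe();print(o['time'],o['position'],o['wrist_force'])
E
```

```text
10.9 [ 0.48651678 -0.19708226  0.15637274] [-0.65569521  0.79608494  0.29013618]
```

View pics/e1.png

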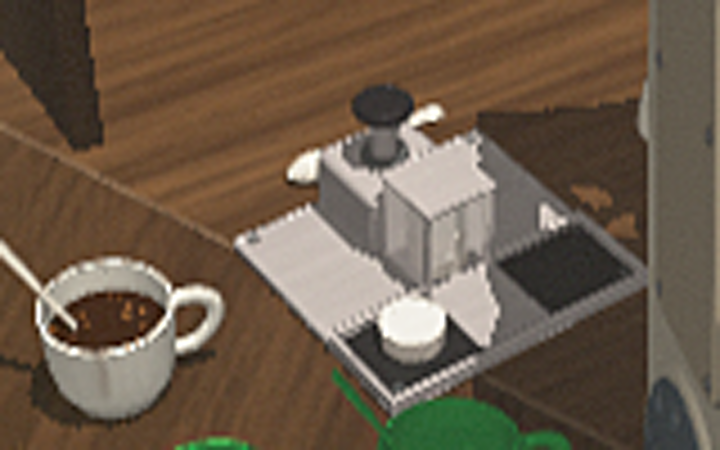

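View pics/e2.png

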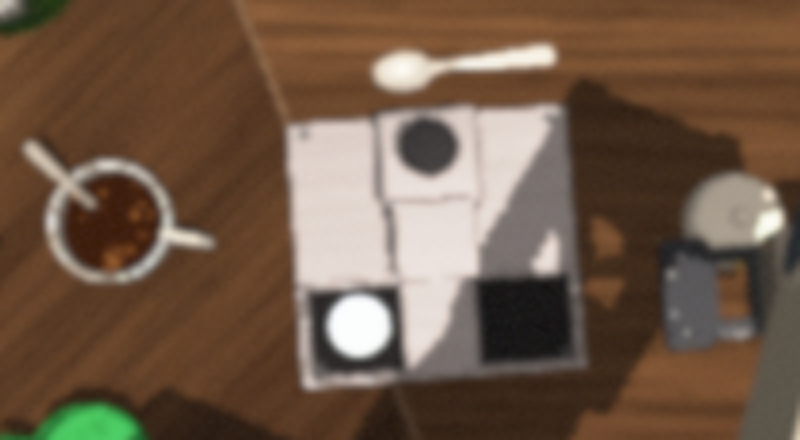

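Both views show the creamer upright inside the left pad (top crop 360,326). The plunger is up, and the cup, bowl and spoon haven't moved. One numeric check, then I'll hand it in.

```bash
python3 - <<'E'
from h import *
for f,box in(("top8.png",(255,200,290,235)),("scene8.png",(255,225,280,250))):
    d=load(f);p=d[0];m=np.zeros(p.shape[:2],np.uint8);x0,y0,x1,y1=box
    m[y0:y1,x0:x1]=(p[y0:y1,x0:x1].min(2)>225)
    n,l,st,c=cv2.connectedComponentsWithStats(m);i=1+st[1:,4].argmax();print(st[i],disp(ray(d,*c[i],.026)))
workorder.job_done()
E
```

```text
[263 210  14  13 150] [-0.05560627  0.05501417]
[260 231  14  10 107] [-0.0545836   0.06001381]
the job is handed in; nothing more can be done
```

The job is handed in, with no verdict reported. One creamer was dispensed and now stands upright on the left pad, on the white coffee cup's side.

- **Press:** I pressed the plunger once, slowly, until the force rose to 14 N at the stop. Fingertip height then put the travel at about 27.7 mm. I released it smoothly, and the pictures show it back up.
- **Push:** With the shut fingers I slid the creamer left along the ledge in two pushes, then backed off and lifted clear.
- **Final position:** The last check put the creamer's centre at about x = -55 mm and y = +55 mm (top view) or +60 mm (scene view). The limits are x from -76 to -36 mm and y from +42 to +83 mm. The 5 mm disagreement comes from a small offset between the two cameras, and both values put it wholly on the pad.
- **Everything else:** In the pictures the cup, sugar bowl, teaspoon and green cups look unmoved. No second creamer came out. I judged these by eye and did not measure them.

The clock stood at about 11 s of the 42 s allowed.

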